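# Mark a survey tag with the mallet and sprung punch

### The job

Pick up the mallet and, with a brisk downward blow of its face, drive the sprung punch of the stand that has the brass tag in it fully down, so that the tag is marked. Then let the punch spring back and stand the mallet upright on its face on the bench again, let go of it, and leave the punch of the empty stand and the specimen jar alone.

Things in the scene. Friction and masses are not known exactly. Their poses are not given: they have to be found in the camera images.
- mallet: Mallet, about 360 g: black rubber cylinder head, 44 mm across, 70 mm tall, standing on its flat striking face. Origin: centre of that face, at bench height; z up the head's axis. Pale wood handle, level, along its own -x to 158 mm from the axis, 20 mm wide, 26 mm tall, centre line 35 mm above the face; pointing to the robot (within 0.5 rad). Centre of mass 15 mm along the handle.
- tag_punch_top (a point): Centre of the flat top of the punch to strike, 126 mm above the bench. Steel mushroom head 32 mm across, 13 mm thick, on a sprung shaft, the highest part of a fixed white stand (base 100 x 80 x 14 mm, turned up to 0.5 rad). In this stand a brass tag, 30 mm wide, 2 mm thick, with a hole, lies under the punch and sticks out 33 mm from the base's front, robot side.
- tag_punch (a joint): How far that punch is down, in m: 0 up, 0.024 at its stop (tip on the tag). A spring pushes it up: about 4 N to start it, about 11 N at the stop; it returns by itself. A brisk blow moves it down at 30 mm/s or more under the mallet's face; fully down is 18 mm or more.
- spare_punch_top (a point): Centre of the top of the other punch, to be left alone: the same stand and punch with the same sizes, but with no tag in it.
- spare_punch (a joint): How far the other, spare punch is down, in m: 0 up, 0.024 at its stop. To be left up.
- jar: Loose closed specimen jar with white cap and paper label, 56 mm across, 85 mm tall, beyond the stands; origin at the centre of its underside, z up. To be left alone.
Mind the look-alikes: they are no part of the job. There is more than one size of the mallet; the job needs the largest.

How it is judged:
On the way, in this order (a step that is already met when the one before it is completed fails the run):
1. the mallet is lifted more than 50 mm off the bench (height (world z) of mallet above 0.05 m), for 0.1 s.
2. the mallet's blow lands: the punch over the tag moves down faster than 30 mm/s under the mallet (contact force between mallet and tag_punch above 0.5 N and velocity of joint tag_punch above 0.03 m/s and value of joint tag_punch between 0.001 and 0.0175 m).
3. the mallet has driven the punch at least 18 mm down (contact force between mallet and tag_punch above 1 N and value of joint tag_punch above 0.018 m).
At the end, for the whole second after the job is handed in: The punch over the tag and the spare punch are both up again (within 4 mm), the mallet stands at rest on its striking face on the bench (within 10 degrees of upright, face within 8 mm of the bench), and the jar stands upright within 30 mm of where it was (value of joint each of tag_punch, spare_punch below 0.004 m and height (world z) of mallet below 0.008 m and angle between each of mallet, jar's own z axis and vertical below 0.17 rad and linear speed of mallet below 0.02 m/s and distance of jar from where it was at the start of the episode below 0.03 m); the robot touches nothing.
It fails at once if the spare punch is pressed more than 6 mm (value of joint spare_punch above 0.006 m).
It fails at once if the jar is moved more than 30 mm or tipped (distance of jar from where it was at the start of the episode above 0.03 m or angle between jar's own z axis and vertical above 0.35 rad).
It also fails if it takes over 51 s, if anything falls off the work surface, if the arm or the gripper's body presses on something with over 40 N, if the wrist force passes 120 N, or if a joint passes its speed limit or range.

### The arm

A 6-joint arm with a two-finger parallel gripper is mounted at the origin on the work surface. World frame = base frame: x ahead of the robot, y to its left, z up, the work surface at z = 0. Lengths are in m, angles in rad, forces in N, time in s.
With the tool pointing down it reaches from about 0.35 to 0.975 m from the base axis. Payload 4.9 kg.
Tool frame: the origin (TCP) lies midway between the tips of the shut fingers; the grasp point (between the pads) lies behind it (manip.tcp_to_grasp is the z of the grasp point in the tool frame, in m); z points along the fingers, y is the direction in which the jaws open and shut (so a half turn about z gives the same grasp; the last joint's range is limited). The gripper opens to 85 mm and grips with 20 to 120 N. Pads are 22 mm wide; open, the fingers measure 114 mm over their backs; the gripper's body (76 mm by 85 mm) begins 54 mm behind the grasp point. The pads swing forward as they close: fully open they stand 13 mm farther back than shut.
Start: joints at [1.213, 0.053, 1.613, -0, 1.476, -0.119], TCP at [0.148, 0.607, 0.231] pointing down, gripper open.
Joint ranges: [-3.01, 3.01], [-1.01, 2.22], [0.06, 2.58], [-1.02, 4.17], [0.09, 2.62], [-3.14, 3.14]. Speed limits (rad/s): [2.57, 2.57, 3.14, 3.14, 3.14, 3.14].

### API

Orientations are given as a unit quaternion [w, x, y, z].
In Python, from plant import status, vision, order, regions_of, manip gives the robot as it stands. The module is installed in compiled form; this text tells all that it offers.
- The arm moves only by the shell command python3 -m crank 'ROWS'. ROWS is JSON, one flat list of numbers, 5 for each row, row after row: the shift along the tool's x, y, z in mm, then the turn about the tool's z in degrees, then the opening in per cent of the stroke, from 0 (shut) to 100 (fully open). In form: [tx, ty, tz, yaw, fingers, tx, ty, tz, yaw, fingers, ...]. A call has exactly 10 rows; each row is the pose to reach, as a shift and turn from the pose commanded when the call began, along the tool's axes at that moment; what a row does not reach only later rows make up. A row lasts 1/10 s, in which the tool goes at most 50 mm and 8.59 degrees, less where a joint would pass 70% of its speed; a pose out of reach is approached as far as the arm can. A call with a gripper value outside its range is refused whole. The fingers move at their own pace and stop on an object; the grip force is fixed at half the most. Time passes only in rows, so rows that repeat a pose let the fingers close, or fill a call up. It gives the time, the measured TCP pose, the force and the opening at its end, in the units of the state.
- status.state(): the state, without advancing time (a new reading comes with each control period).
- vision.grab_frame(name): name is "side" or "top" or "wrist"; returns (picture, depth): 420x560x3 uint8, red, green, blue; 420x560 float32, m along the optical axis (not along the pixel's ray), 0 where there is no reading.
- vision.get_calibration(name): a dict with "camera_matrix" (3x3 intrinsics, pixels), "R" (3x3) and "t" (3): a world point X has camera coordinates R X + t. Camera axes: x right, y down, z forward; pixel columns grow to the right and rows downward; lengths in m; the calibration is good to about 2 mm. A picture is of the moment at which its call begins: read the wrist's pose just before it. get_calibration takes no time and is no camera call; for the wrist camera it gives the pose at the moment of the call.
- order.job_done(): hands the job in, once; it reports no verdict.
Trained networks look in the newest picture that a camera, given by its name, has taken for a name from the list of things; names that differ only in an ending like _2 or _b are one class to them, and where a whole thing is asked for, a point or a joint stands for the part that bears it (a point fixed in the world has none). Each returns a list of dicts, best first, with "confidence" (0 to 1); they miss things now and then, are a little off and sometimes report something else, mostly with a low value. They report only what shows in the picture. A call takes as long as a camera call. They do not tell look-alikes from the thing itself.
- regions_of(camera, name): "region" (420x560 bool, what is visible of it) and "extent" ([centre column, centre row, width, height] in pixels, round what is visible of it).
The state is a dict: "time": time; "joint_pos": joint angles; "joint_vel": joint speeds; "joint_efforts": joint torques, N m; "tool_pos": TCP position; "tool_rot": TCP orientation; "contact_force": force on the tool from outside, world axes, zero at the start; "ft_torque": the same for the moment, N m; "gripper_width": opening from 0.0 (shut) to 1.0 (fully open).
Only numpy, scipy, OpenCV 4.12 (cv2) and the standard library are available. Lean on these libraries where they do the work, as an engineer would, in place of code of your own. Each camera call takes 0.05 s, during which the arm holds its last target. There are 200 camera calls.

## Working session

There is one attempt and no reset: what is moved stays moved. The work goes in short steps, Python scripts to look and compute and a shell command to move; the robot and the scene stay as the last step left them, time stands still between calls to the robot, and variables do not carry over. Pictures are saved under pics/ and viewed, on a budget of 10 in all, crops included, one or two more only if the job needs it, and the job is handed in when it is done.

```bash
mkdir -p pics
cat > h.py <<'E'
import numpy as np, cv2
from plant import status, vision, order, regions_of, manip
def pts(cam, depth, mask=None):
    c=vision.get_calibration(cam);K=np.array(c["camera_matrix"]);R=np.array(c["R"]);t=np.array(c["t"])
    v,u=np.mgrid[0:420,0:560]
    z=depth
    P=np.stack([(u-K[0,2])/K[0,0]*z,(v-K[1,2])/K[1,1]*z,z],-1)
    W=(P-t)@R
    W[depth<=0]=np.nan
    return W
def save(n,im): cv2.imwrite(f"pics/{n}.png",cv2.cvtColor(im,cv2.COLOR_RGB2BGR))
E
python3 - <<'E'
from h import *
print(manip.tcp_to_grasp, status.state())
ims=[]
for c in ["top","side"]:
    im,d=vision.grab_frame(c); np.savez(f"{c}.npz",im=im,d=d,W=pts(c,d)); ims.append(im)
    W=pts(c,d)
    for n in ["mallet","tag_punch","spare_punch","jar"]:
        for r in regions_of(c,n)[:4]:
            m=r["region"]; w=W[m]; w=w[~np.isnan(w[:,0])]
            if len(w): print(c,n,round(r["confidence"],2),np.round(r["extent"]),m.sum(),"med",np.median(w,0).round(3),"min",w.min(0).round(3),"max",w.max(0).round(3))
save("both",cv2.resize(np.hstack(ims),(800,300)))
save("top",ims[0])
E
```

```text
-0.0187 {'time': 0.0, 'joint_pos': array([ 1.21298475e+00,  5.33403338e-02,  1.61430767e+00, -3.51613256e-05,
        1.47598884e+00, -1.18997417e-01]), 'joint_vel': array([-1.08314936e-03, -7.14200261e-04,  5.43568370e-04, -9.47213107e-04,
       -1.62933033e-03, -5.76291790e-05]), 'joint_efforts': array([ 1.94040949e-03, -3.93687880e+01, -3.70173740e+01, -2.73118241e-05,
        7.12691181e-03,  9.33300242e-06]), 'tool_pos': array([0.14763062, 0.60666878, 0.23006509]), 'tool_rot': array([-2.24365416e-04,  1.19121800e-01,  9.92879122e-01, -9.97319147e-04]), 'contact_force': array([-0.70338288,  0.17812868,  0.22996179]), 'ft_torque': array([ 0.00749266,  0.01865957, -0.01642323]), 'gripper_width': 1.0023754697306706}
top mallet 0.64 [321. 271.  34.  44.] 396 med [ 0.456 -0.111  0.033] min [ 0.397 -0.161 -0.004] max [ 0.499 -0.075  0.053]
top mallet 0.58 [373. 252.  47.  69.] 902 med [ 0.515 -0.238  0.049] min [ 0.41  -0.29  -0.002] max [ 0.586 -0.199  0.076]
top tag_punch 0.64 [278. 214.  16.  15.] 155 med [ 0.57  -0.018  0.125] min [ 0.556 -0.034  0.083] max [ 0.588 -0.003  0.13 ]

[... 389 characters left out ...]
.  22.] 532 med [ 0.462 -0.105  0.03 ] min [ 0.399 -0.181 -0.004] max [ 0.504 -0.074  0.051]
side mallet 0.64 [398. 175.  18.  39.] 321 med [ 0.411 -0.355  0.031] min [ 0.39  -0.445 -0.002] max [ 0.464 -0.339  0.051]
side tag_punch 0.51 [278. 221.  16.  22.] 200 med [ 0.569 -0.015  0.124] min [ 0.556 -0.122 -0.002] max [ 0.648 -0.003  0.13 ]
side spare_punch 0.79 [226. 295.  14.  21.] 250 med [0.544 0.207 0.125] min [0.531 0.176 0.083] max [0.58  0.219 0.13 ]
side jar 0.96 [193. 241.  26.  42.] 883 med [0.709 0.115 0.06 ] min [ 0.691  0.032 -0.005] max [0.787 0.134 0.09 ]
side jar 0.43 [351. 193.  69.  30.] 1017 med [ 0.522 -0.232  0.045] min [ 0.409 -0.303 -0.001] max [ 0.581 -0.196  0.075]
```

Run:
```python
from h import *
a=np.load("top.npz");b=np.load("side.npz")
x=cv2.resize(a["im"][120:330,150:430],(800,600),interpolation=cv2.INTER_CUBIC);save("topc",x)
W=np.concatenate([a["W"].reshape(-1,3),b["W"].reshape(-1,3)]);rgb=np.concatenate([a["im"].reshape(-1,3),b["im"].reshape(-1,3)]).astype(int)
k=~np.isnan(W[:,0]);W=W[k];rgb=rgb[k]
def box(lo,hi): return np.all((W>lo)&(W<hi),axis=1)
# mallet: head top & handle
h=box([.38,-.32,.062],[.64,-.17,.08]); print("head",h.sum(),W[h].mean(0),W[h].min(0),W[h].max(0))
(cx,cy),r=cv2.minEnclosingCircle(W[h][:,:2].astype(np.float32));print(cx,cy,r)
g=box([.38,-.32,.04],[.64,-.17,.055]);q=W[g];print("handle",g.sum(),q.min(0),q.max(0),np.median(q,0))
for x0 in np.arange(.4,.6,.02):
    s=q[(q[:,0]>x0)&(q[:,0]<x0+.02)]
    if len(s):print(round(x0,2),len(s),s.mean(0).round(4),s[:,1].min().round(3),s[:,1].max().round(3))
for n,c in (("A",(.57,-.018)),("B",(.543,.203))):
    p=box([c[0]-.05,c[1]-.05,.115],[c[0]+.05,c[1]+.05,.14]);(cx,cy),r=cv2.minEnclosingCircle(W[p][:,:2].astype(np.float32));print(n,p.sum(),W[p].mean(0),cx,cy,r)
```

```text
head 464 [ 0.55301727 -0.21923221  0.06944174] [ 0.53239674 -0.24382387  0.06213689] [ 0.57563384 -0.19674164  0.07627062]
0.5557236075401306 -0.22052833437919617 0.024137252941727638
handle 960 [ 0.40810016 -0.29332004  0.0400035 ] [ 0.57423709 -0.1986253   0.05445477] [ 0.47869071 -0.25376387  0.04702131]
0.4 65 [ 0.4153 -0.2816  0.0464] -0.293 -0.272
0.42 137 [ 0.4298 -0.2767  0.0468] -0.293 -0.261
0.44 147 [ 0.45   -0.2669  0.0468] -0.282 -0.251
0.46 142 [ 0.4701 -0.2577  0.0466] -0.276 -0.243
0.48 138 [ 0.49   -0.2485  0.0469] -0.265 -0.235
0.5 145 [ 0.51   -0.2395  0.047 ] -0.256 -0.226
0.52 130 [ 0.5296 -0.2268  0.0469] -0.246 -0.203
0.54 41 [ 0.5484 -0.2014  0.047 ] -0.207 -0.199
0.56 15 [ 0.5666 -0.2044  0.0467] -0.212 -0.199
A 299 [ 0.57008508 -0.01771359  0.12489961] 0.5714001059532166 -0.01893656887114048 0.016380151733756065
B 369 [0.54517001 0.20403051 0.12509393] 0.5470710396766663 0.2027231901884079 0.016995150595903397
```

View pics/topc.png

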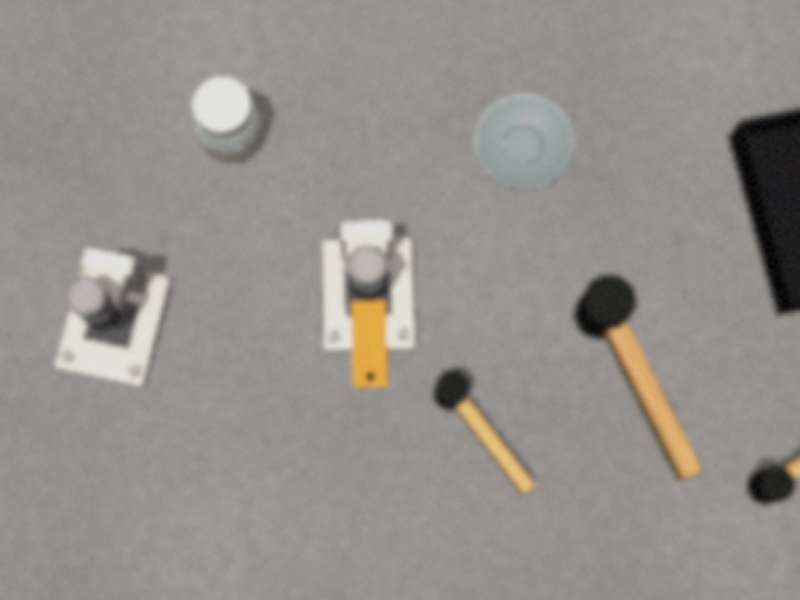

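View pics/both.png

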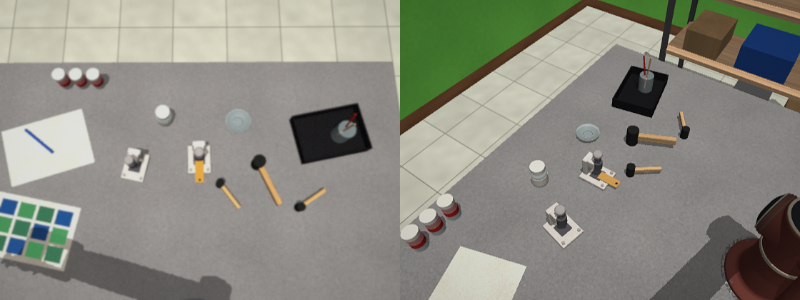

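The top view shows the brass tag at crop (370,345), in the middle stand. Its punch is at world (0.570, -0.018). The largest mallet has its head at crop (607,303), world (0.555, -0.220), with the handle yawed about 25°. The spare stand is at crop (105,310). I'll grip the head across the handle, so the blow stays in line with the tool.

```bash
python3 -m crank '[-30,-35,0,7,100,-60,-70,0,14,100,-90,-106,0,21,100,-120,-142,0,28,100,-150,-178,0,35,100,-180,-214,0,42,100,-210,-250,0,49,100,-240,-286,0,56,100,-270,-322,0,63,100,-295,-354,0,70,100]'
cat >> h.py <<'E'
from scipy.spatial.transform import Rotation as Ro
def rot():
    q=status.state()["tool_rot"];return Ro.from_quat([q[1],q[2],q[3],q[0]]).as_matrix()
def need(p,yaw_deg=None):
    s=status.state();R=rot();print("tcp",s["tool_pos"].round(4),"t",round(s["time"],2),"F",s["contact_force"].round(1),"g",round(s["gripper_width"],3))
    xa=np.degrees(np.arctan2(R[1,0],R[0,0]));print("x yaw",xa.round(2),"tilt",R[:,2].round(4))
    print("shift mm",(R.T@(np.array(p)-s["tool_pos"])*1000).round(1), "turn",None if yaw_deg is None else round((-(yaw_deg-xa)+180)%360-180,2))
E
python3 -c "
from h import *
need([.5545,-.2195,.23],24.9)"
```

```text
time: 1.5
tool_pos: [0.3513, 0.1916, 0.2317]
tool_rot: [0.0, 0.669, 0.743, 0.001]
contact_force: [0.8, -0.4, -0.3]
gripper_width: 1.0
tcp [0.3513 0.1916 0.2317] t 1.5 F [ 0.8 -0.4 -0.3] g 1.0
x yaw 96.0 tilt [ 1.5e-03  2.0e-04 -1.0e+00]
shift mm [-430.1  159.1    1.9] turn 71.1
```

```bash
python3 -m crank '[-43,16,0,7,100,-86,32,0,14,100,-129,48,0,21,100,-172,64,0,28,100,-215,80,0,35,100,-258,95,0,42,100,-301,111,0,49,100,-344,127,0,56,100,-390,144,0,64,100,-430,159,0,71,100]'
python3 - <<'E'
from h import *
need([.5545,-.2195,.021],24.9)
im,d=vision.grab_frame("wrist");W=pts("wrist",d);save("w1",im)
c=vision.get_calibration("wrist")
k=(W[...,2]>.06)&(W[...,2]<.08)&(W[...,1]<-.15)
p=W[k];(cx,cy),r=cv2.minEnclosingCircle(p[:,:2].astype(np.float32));print("head",len(p),p.mean(0),cx,cy,r)
h=(W[...,2]>.043)&(W[...,2]<.053)&(W[...,0]<.525)&(W[...,1]<-.17)
q=W[h][:,:2];m=q.mean(0);u=np.linalg.svd(q-m,full_matrices=False)[2][0];print("handle",len(q),m,np.degrees(np.arctan2(u[1],u[0]))%180)
E
```

```text
time: 2.5
tool_pos: [0.5568, -0.2187, 0.2313]
tool_rot: [0.0, 0.976, 0.216, 0.0]
contact_force: [0.4, 0.6, 0.4]
gripper_width: 1.0
tcp [ 0.5568 -0.2187  0.2313] t 2.5 F [0.4 0.6 0.4] g 1.0
x yaw 24.96 tilt [ 4.e-04 -2.e-04 -1.e+00]
shift mm [ -2.4  -0.3 210.3] turn 0.06
head 1875 [ 0.55710942 -0.22827215  0.06993624] 0.5560857057571411 -0.22882680594921112 0.022051814943552017
handle 2345 [ 0.46610957 -0.27621469] 40.9502127553188
```

View pics/w1.png

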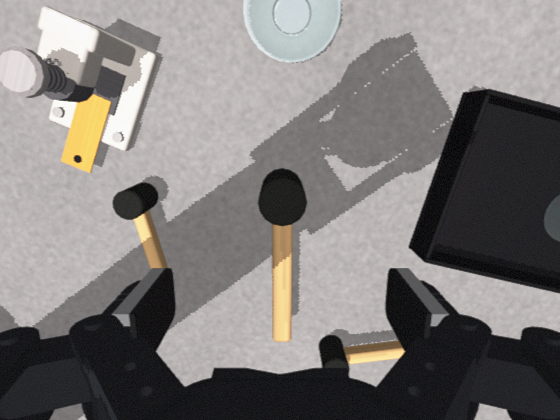

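The wrist view shows the mallet head at (283,195), with the handle running straight down the image. That puts the yaw right. The lateral position differs by 9 mm from the fixed cameras, so I'll measure again now the arm is at rest.

```bash
cat > m.py <<'E'
from h import *
need([.5545,-.2195,.021],24.9)
im,d=vision.grab_frame("wrist");W=pts("wrist",d)
k=(W[...,2]>.064)&(W[...,2]<.08)&(W[...,1]<-.15)&(W[...,0]<.62)&(W[...,0]>.5)
p=W[k];(cx,cy),r=cv2.minEnclosingCircle(p[:,:2].astype(np.float32));print("head",len(p),p.mean(0),cx,cy,r)
h=(W[...,2]>.043)&(W[...,2]<.053)&(W[...,0]<.525)&(W[...,0]>.42)&(abs(W[...,1]+.26-(W[...,0]-.465)*.465)<.025)
q=W[h][:,:2];m=q.mean(0);u=np.linalg.svd(q-m,full_matrices=False)[2][0];print("handle",len(q),m,np.degrees(np.arctan2(u[1],u[0]))%180)
k=(W[...,2]>.115)&(W[...,2]<.14)&(W[...,1]>-.06)&(W[...,1]<.03);p=W[k]
if len(p): print("punch",len(p),p.mean(0),cv2.minEnclosingCircle(p[:,:2].astype(np.float32)))
for n in ("top","side"):
    im,d=vision.grab_frame(n);W=pts(n,d)
    k=(W[...,2]>.064)&(W[...,2]<.08)&(W[...,1]<-.17)&(W[...,1]>-.26)&(W[...,0]<.6)&(W[...,0]>.5);p=W[k]
    if len(p):print(n,len(p),p.mean(0),cv2.minEnclosingCircle(p[:,:2].astype(np.float32)))
E
python3 m.py
python3 - <<'E'
from h import *
for n in("top","side"):
    W=np.load(n+".npz")["W"]
    k=(W[...,2]>.064)&(W[...,2]<.08)&(W[...,1]<-.17)&(W[...,1]>-.26)&(W[...,0]<.6)&(W[...,0]>.5);p=W[k]
    print(n,len(p),p.mean(0),p.max(0),p.min(0),cv2.minEnclosingCircle(p[:,:2].astype(np.float32)))
    for c in((.57,-.018),):
        k=(W[...,2]>.115)&(W[...,2]<.14)&(abs(W[...,0]-.57)<.04)&(abs(W[...,1]+.018)<.04);p=W[k];print(n,"punch",len(p),p.mean(0),cv2.minEnclosingCircle(p[:,:2].astype(np.float32)))
E
```

```text
tcp [ 0.5583 -0.2238  0.2306] t 2.55 F [-2.7 -2.   1.9] g 1.0
x yaw 24.57 tilt [ 0.0012 -0.0041 -1.    ]
shift mm [ -1.6  -6.3 209.6] turn -0.33
head 1861 [ 0.55375657 -0.2192476   0.07065294] 0.5526480674743652 -0.2194882333278656 0.022125480696558952
handle 2033 [ 0.47455594 -0.25622775] 25.963048501843957
punch 1657 [ 0.57125934 -0.02471364  0.1259781 ] ((0.5694884657859802, -0.018955543637275696), 0.01622883416712284)
side 183 [ 0.55311215 -0.21827644  0.06919309] ((0.5537405610084534, -0.21905562281608582), 0.022847363725304604)
top 265 [ 0.55316226 -0.22038248  0.06990388] [ 0.57464189 -0.19944903  0.07627062] [ 0.53258449 -0.24317367  0.06444067] ((0.5540858507156372, -0.2210378348827362), 0.022260360419750214)
top punch 157 [ 0.57035219 -0.01894867  0.12534685] ((0.5713790655136108, -0.019212238490581512), 0.016266709193587303)
side 186 [ 0.55315994 -0.21818982  0.0692237 ] [ 0.57563384 -0.19674164  0.07474127] [ 0.5330734  -0.24382387  0.06443572] ((0.5557236075401306, -0.22052833437919617), 0.024137252941727638)
side punch 142 [ 0.56978975 -0.01634805  0.12440513] ((0.5715740323066711, -0.01834416203200817), 0.016140779480338097)
```

```bash
python3 -c "
from h import *
need([.5535,-.2195,.021],25.2)"
```

```text
tcp [ 0.556  -0.217   0.2308] t 2.7 F [-0.2  0.7  0.3] g 0.996
x yaw 25.28 tilt [-0.001  0.001 -1.   ]
shift mm [ -3.2   1.5 209.8] turn 0.08
```

```bash
python3 -m crank '[0,0,10,0,100,0,0,30,0,100,0,0,55,0,100,0,0,80,0,100,0,0,100,0,100,0,0,110,0,100,0,0,115,0,100,0,0,115,0,100,0,0,115,0,100,0,0,115,0,100]'; python3 -c "
from h import *
need([.5535,-.2195,.021],25.2)"
```

```text
time: 3.7
tool_pos: [0.5569, -0.2167, 0.1178]
tool_rot: [0.001, 0.976, 0.219, 0.001]
contact_force: [0.5, -0.8, 0.8]
gripper_width: 1.002
tcp [ 0.5569 -0.2167  0.1178] t 3.7 F [ 0.5 -0.8  0.8] g 1.002
x yaw 25.32 tilt [ 0.0022 -0.0012 -1.    ]
shift mm [-4.4  0.9 96.8] turn 0.12
```

```bash
python3 -m crank '[-2,0,10,0,100,-4,1,25,0,100,-4,1,45,0,100,-4,1,65,0,100,-4,1,80,0,100,-4,1,90,0,100,-4,1,96,0,100,-4,1,96,0,100,-4,1,96,0,100,-4,1,96,0,100]'; python3 -c "
from h import *
need([.5535,-.2195,.021],25.2)"
python3 -m crank '[0,0,0,0,80,0,0,0,0,70,0,0,0,0,60,0,0,0,0,50,0,0,0,0,40,0,0,0,0,30,0,0,0,0,20,0,0,0,0,10,0,0,0,0,0,0,0,0,0,0]'; python3 -c "
from h import *
need([.5535,-.2195,.021],25.2)"
```

```text
time: 4.7
tool_pos: [0.5537, -0.2194, 0.0214]
tool_rot: [0.001, 0.976, 0.219, 0.001]
contact_force: [-0.1, -0.1, 0.7]
gripper_width: 0.995
tcp [ 0.5537 -0.2194  0.0214] t 4.7 F [-0.1 -0.1  0.7] g 0.995
x yaw 25.32 tilt [ 0.0018 -0.001  -1.    ]
shift mm [-0.2  0.   0.4] turn 0.12
time: 5.7
tool_pos: [0.5536, -0.2195, 0.0212]
tool_rot: [0.001, 0.976, 0.219, 0.001]
contact_force: [0.9, -1.6, 5.5]
gripper_width: 0.5
tcp [ 0.5536 -0.2195  0.0212] t 5.7 F [ 0.9 -1.6  5.5] g 0.5
x yaw 25.32 tilt [ 0.0015 -0.0011 -1.    ]
shift mm [-0.1 -0.   0.2] turn 0.12
```

```bash
python3 -m crank '[0,0,-5,0,0,0,0,-15,0,0,0,0,-35,0,0,0,0,-60,0,0,0,0,-85,0,0,0,0,-110,0,0,0,0,-135,0,0,0,0,-150,0,0,0,0,-160,0,0,0,0,-160,0,0]'
python3 - <<'E'
from h import *
need([.570,-.0185,.181],25.2)
im,d=vision.grab_frame("side");save("s2",cv2.resize(im[120:330,200:480],(800,600)))
need([.570,-.0185,.181],25.2)
E
```

```text
time: 6.7
tool_pos: [0.5533, -0.2191, 0.1813]
tool_rot: [0.0, 0.976, 0.219, 0.001]
contact_force: [-0.3, -0.6, -3.4]
gripper_width: 0.504
tcp [ 0.5533 -0.2191  0.1813] t 6.7 F [-0.3 -0.6 -3.4] g 0.504
x yaw 25.32 tilt [ 1.4e-03 -7.0e-04 -1.0e+00]
shift mm [ 100.9 -174.2    0.2] turn 0.12
tcp [ 0.5527 -0.2188  0.1799] t 6.75 F [ 0.1  0.4 -3.4] g 0.503
x yaw 25.32 tilt [-4.e-04  3.e-04 -1.e+00]
shift mm [ 101.3 -173.7   -1. ] turn 0.12
```

View pics/s2.png

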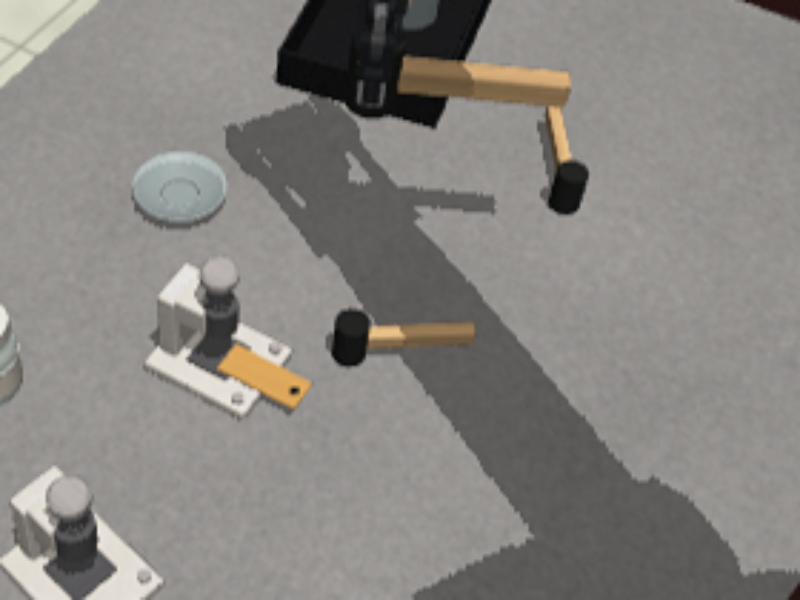

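The side view shows the mallet gripped and hanging level, with the head at (372,70) and the handle horizontal. Next I'll move it over the tag punch.

```bash
python3 -m crank '[3,-5,0,0,0,10,-17,0,0,0,22,-38,0,0,0,37,-64,0,0,0,52,-90,0,0,0,67,-116,0,0,0,81,-140,0,0,0,92,-159,0,0,0,99,-171,0,0,0,101,-174,0,0,0]';python3 -m crank '[0,0,0,0,0,0,0,0,0,0,0,0,0,0,0,0,0,0,0,0,0,0,0,0,0,0,0,0,0,0,0,0,0,0,0,0,0,0,0,0,0,0,0,0,0,0,0,0,0,0]'
python3 - <<'E'
from h import *
need([.570,-.0185,.181],25.2)
im,d=vision.grab_frame("side");W=pts("side",d);a,b=im.copy(),0
save("s3",cv2.resize(im[120:330,200:480],(800,600)))
k=(W[...,2]>.10)&(W[...,2]<.4)&(abs(W[...,0]-.57)<.04)&(abs(W[...,1]+.018)<.05)&(im.max(2)<60)
p=W[k];print(len(p),p.min(0) if len(p) else 0)
E
```

```text
time: 7.75
tool_pos: [0.5693, -0.0166, 0.1795]
tool_rot: [-0.0, 0.975, 0.22, -0.001]
contact_force: [-0.5, -0.0, -3.9]
gripper_width: 0.501
time: 8.75
tool_pos: [0.5698, -0.0185, 0.1803]
tool_rot: [0.0, 0.976, 0.219, -0.0]
contact_force: [-0.6, -0.1, -2.9]
gripper_width: 0.499
tcp [ 0.5698 -0.0185  0.1803] t 8.75 F [-0.6 -0.1 -2.9] g 0.499
x yaw 25.32 tilt [ 0. -0. -1.]
shift mm [ 0.2  0.1 -0.7] turn 0.12
1474 [ 0.53186695 -0.04053498  0.1004338 ]
```

View pics/s3.png

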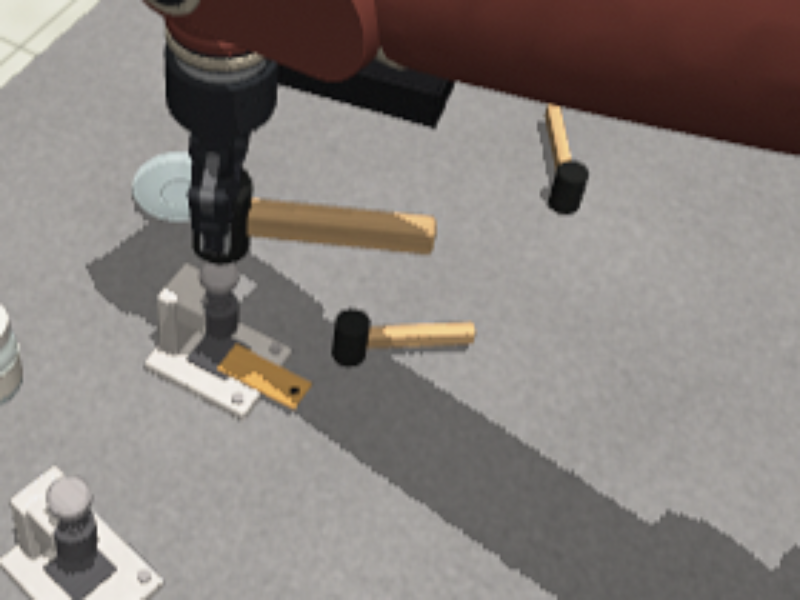

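The mallet is centred over the tag punch, whose top is at (220,270), with its face about 34 mm above it. Now the blow.

```bash
python3 -m crank '[0,0,4,0,0,0,0,15,0,0,0,0,27,0,0,0,0,39,0,0,0,0,51,0,0,0,0,56,0,0,0,0,56,0,0,0,0,56,0,0,0,0,56,0,0,0,0,56,0,0]'
python3 - <<'E'
from h import *
need([.570,-.0185,.181],25.2)
im,d=vision.grab_frame("side");save("s4",cv2.resize(im[170:275,220:360],(800,600)))
E
```

```text
time: 9.8
tool_pos: [0.5698, -0.0184, 0.1254]
tool_rot: [-0.0, 0.976, 0.219, -0.0]
contact_force: [-4.6, 1.3, 7.0]
gripper_width: 0.504
tcp [ 0.5698 -0.0184  0.1254] t 9.8 F [-4.6  1.3  7. ] g 0.504
x yaw 25.32 tilt [-6.e-04  2.e-04 -1.e+00]
shift mm [  0.1   0.2 -55.6] turn 0.12
```

View pics/s4.png

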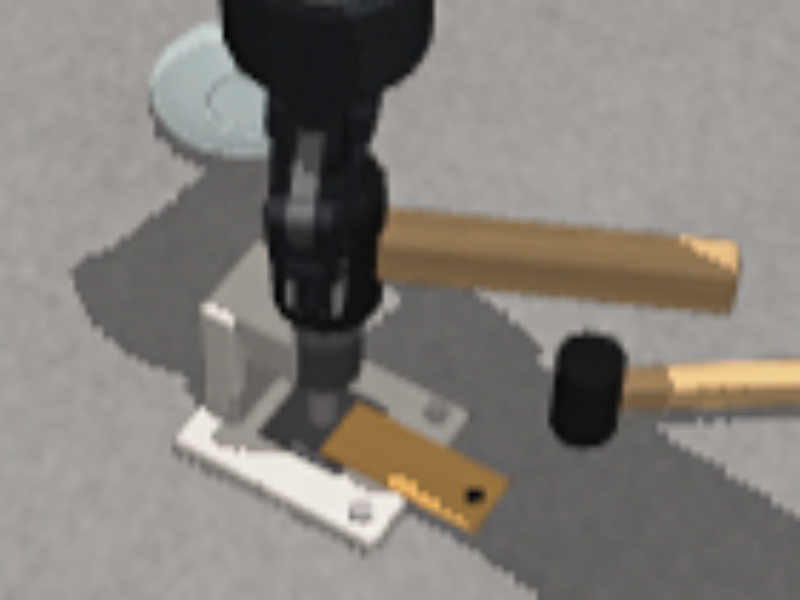

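The net force on the punch is about 10 N, roughly 21 mm of travel. The picture shows the punch tip by the tag at (325,410). I'll press a few mm further, until the force shows the stop.

```bash
python3 -m crank '[0,0,1,0,0,0,0,2,0,0,0,0,3,0,0,0,0,4,0,0,0,0,4,0,0,0,0,4,0,0,0,0,4,0,0,0,0,4,0,0,0,0,4,0,0,0,0,4,0,0]'; python3 -c "
from h import *
need([.570,-.0185,.181],25.2)"
```

```text
time: 10.85
tool_pos: [0.57, -0.0184, 0.123]
tool_rot: [-0.0, 0.976, 0.219, -0.0]
contact_force: [-8.3, 2.8, 13.3]
gripper_width: 0.504
tcp [ 0.57   -0.0184  0.123 ] t 10.85 F [-8.3  2.8 13.3] g 0.504
x yaw 25.33 tilt [-5.e-04  2.e-04 -1.e+00]
shift mm [ -0.    0.1 -58. ] turn 0.13
```

The net force is 16 N and the arm stalled with the face at z = 0.102, so the punch is on its stop. Now I'll raise the mallet and carry it back to its original spot.

```bash
python3 -m crank '[0,0,-5,0,0,0,0,-15,0,0,0,0,-28,0,0,0,0,-42,0,0,0,0,-54,0,0,0,0,-60,0,0,0,0,-60,0,0,0,0,-60,0,0,0,0,-60,0,0,0,0,-60,0,0]';python3 -m crank '[-3,5,0,0,0,-10,17,0,0,0,-22,38,0,0,0,-37,64,0,0,0,-52,90,0,0,0,-67,116,0,0,0,-81,140,0,0,0,-92,159,0,0,0,-99,171,0,0,0,-101,174,0,0,0]'
python3 -m crank '[0,0,10,0,0,0,0,28,0,0,0,0,48,0,0,0,0,68,0,0,0,0,88,0,0,0,0,105,0,0,0,0,115,0,0,0,0,120,0,0,0,0,120,0,0,0,0,120,0,0]'
python3 - <<'E'
from h import *
need([.5535,-.2195,.021],25.2)
im,d=vision.grab_frame("side");save("s5",cv2.resize(im[140:280,220:430],(800,533)))
E
```

```text
time: 11.85
tool_pos: [0.5693, -0.0184, 0.1794]
tool_rot: [-0.0, 0.976, 0.219, -0.001]
contact_force: [0.5, 0.1, -3.1]
gripper_width: 0.499
time: 12.85
tool_pos: [0.5524, -0.2208, 0.1802]
tool_rot: [0.0, 0.976, 0.218, -0.0]
contact_force: [0.8, 0.1, -3.6]
gripper_width: 0.503
time: 13.85
tool_pos: [0.5536, -0.2193, 0.0613]
tool_rot: [0.001, 0.976, 0.219, 0.001]
contact_force: [0.4, 0.2, -3.4]
gripper_width: 0.503
tcp [ 0.5536 -0.2193  0.0613] t 13.85 F [ 0.4  0.2 -3.4] g 0.503
x yaw 25.32 tilt [ 1.5e-03 -8.0e-04 -1.0e+00]
shift mm [-0.2  0.1 40.3] turn 0.12
```

View pics/s5.png

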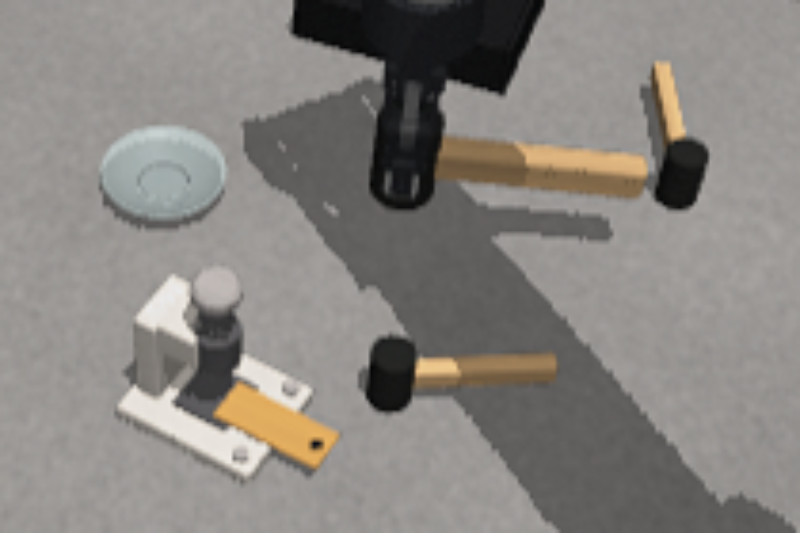

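The punch is back up, its head at (217,290), and the mallet is level above its spot. I'll lower it 39 mm and feel for the bench.

```bash
python3 -m crank '[0,0,6,0,0,0,0,14,0,0,0,0,22,0,0,0,0,29,0,0,0,0,34,0,0,0,0,37,0,0,0,0,39,0,0,0,0,40,0,0,0,0,40,0,0,0,0,40,0,0]'; python3 -c "
from h import *
need([.5535,-.2195,.021],25.2)"
```

```text
time: 14.9
tool_pos: [0.5532, -0.219, 0.0211]
tool_rot: [0.0, 0.976, 0.219, 0.0]
contact_force: [-2.6, 1.8, 4.8]
gripper_width: 0.503
tcp [ 0.5532 -0.219   0.0211] t 14.9 F [-2.6  1.8  4.8] g 0.503
x yaw 25.32 tilt [ 4.e-04 -1.e-04 -1.e+00]
shift mm [0.1 0.6 0.1] turn 0.12
```

```bash
python3 -m crank '[0,0,0,0,52,0,0,0,0,56,0,0,0,0,62,0,0,0,0,70,0,0,0,0,80,0,0,0,0,90,0,0,0,0,100,0,0,0,0,100,0,0,0,0,100,0,0,0,0,100]'
python3 -m crank '[0,0,-5,0,100,0,0,-15,0,100,0,0,-30,0,100,0,0,-50,0,100,0,0,-75,0,100,0,0,-105,0,100,0,0,-135,0,100,0,0,-160,0,100,0,0,-175,0,100,0,0,-180,0,100]'
python3 - <<'E'
from h import *
im,d=vision.grab_frame("side")
need([.5535,-.2195,.021],25.2)
im,d=vision.grab_frame("side");W=pts("side",d);save("s6",im)
a=np.load("side.npz")["W"]
def st(W,lo,hi):
    k=np.all((W>lo)&(W<hi),axis=2);p=W[k];return len(p),p.mean(0).round(4)if len(p) else None
for n,lo,hi in(("mallet top",[.5,-.27,.062],[.6,-.17,.08]),("handle",[.4,-.3,.04],[.53,-.22,.056]),("tag punch",[.53,-.06,.115],[.61,.02,.14]),("spare",[.5,.16,.115],[.59,.25,.14]),("jar",[.66,.06,.05],[.76,.15,.1])): print(n,st(a,lo,hi),st(W,lo,hi))
E
```

```text
time: 15.9
tool_pos: [0.5529, -0.219, 0.0203]
tool_rot: [-0.0, 0.976, 0.219, -0.0]
contact_force: [-0.1, 0.6, 0.7]
gripper_width: 1.001
time: 16.9
tool_pos: [0.554, -0.2195, 0.2037]
tool_rot: [0.002, 0.976, 0.219, 0.002]
contact_force: [1.0, 0.7, 0.4]
gripper_width: 0.998
tcp [ 0.5537 -0.2194  0.2028] t 16.95 F [ 0.5 -0.   0.4] g 0.998
x yaw 25.32 tilt [ 0.0031 -0.0017 -1.    ]
shift mm [ -0.6  -0.5 181.8] turn 0.12
mallet top (196, array([ 0.5528, -0.2177,  0.0689])) (192, array([ 0.552 , -0.2156,  0.0688]))
handle (363, array([ 0.4711, -0.2562,  0.0461])) (354, array([ 0.4716, -0.2563,  0.0463]))
tag punch (142, array([ 0.5698, -0.0163,  0.1244])) (143, array([ 0.5696, -0.0161,  0.1245]))
spare (209, array([0.5451, 0.2053, 0.1249])) (208, array([0.5451, 0.2053, 0.1249]))
jar (534, array([0.7143, 0.1102, 0.076 ])) (539, array([0.7142, 0.1102, 0.0757]))
```

View pics/s6.png

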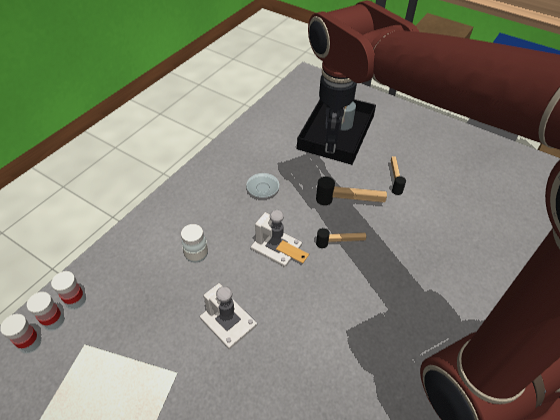

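The mallet stands upright at (326,190) and the gripper is clear above it. Both punches are up, at (277,217) and (225,294), and the jar at (194,240) hasn't moved. Handing in.

```bash
python3 -c "
from plant import order
print(order.job_done())"
```

```text
the job is handed in; nothing more can be done
None
```

The job is done and handed in at about 17 s of robot time; no verdict was reported.

**What I did:** I picked up the largest mallet by its head and struck the punch over the brass tag at about 120 mm/s. I then pressed it on to its stop, where the net force was about 16 N and the mallet face was about 102 mm above the bench. After lifting off, I stood the mallet back on its original spot and let go.

**Last checks (side camera, against the start):**
- **Punches:** both are up, with their heights within 0.1 mm of where they began.
- **Mallet:** it stands upright, with its top at 69 mm as before and within about 2 mm of its old place.
- **Jar:** it has not moved.
- **Gripper:** it is open and well clear above the mallet.

**What disagreed:**
- One early wrist-camera reading was 9 mm off because the arm was still settling. A second reading agreed with the fixed cameras.
- The blow alone probably drove the punch about 21 mm, judged from the force. The extra press made sure it was fully down.
- I did not measure the punch's speed directly; the 120 mm/s is the commanded speed.

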